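Snap the filler tub's lid shut all round

ROBOT

A 7-joint arm with a two-finger parallel gripper is mounted at the origin on the work surface. World frame = base frame: x ahead of the robot, y to its left, z up, the work surface at z = 0. Lengths are in m, angles in degrees, forces in N, time in s.
With the tool pointing down it reaches from about 0.425 to 0.875 m from the base axis. Payload 4.7 kg.
Tool frame: the origin (TCP) lies on the centre line of the jaws, within the pads' length; the fingertips stand 22 mm ahead of it and the grasp point (between the pads) lies 3 mm ahead of it; x points along the fingers, y is the direction in which the jaws open and shut, and the axes are right-handed (so a half turn about x gives the same grasp; the last joint's range is limited). The gripper opens to 87 mm and grips with 3 to 60 N. Pads are 19 mm wide; open, the fingers measure 117 mm over their backs; the gripper's body (75 mm by 190 mm) begins 51 mm behind the grasp point.
Start: joints at [0.808, 18.392, -4.016, 83.108, 1.295, 78.541, -3.26], TCP at [0.65, -0, 0.245] pointing down, gripper open.
Joint ranges: [-163.93, 163.93], [-17.29, 119.83], [-79.2, 71.16], [3.27, 140.29], [-89.18, 269.18], [5.43, 117.66], [-154.24, 154.24]. Speed limits (degrees/s): [147.25, 147.25, 180, 180, 180, 180, 180].

INTERFACE

Orientations are given as a 3x3 rotation matrix whose columns are the frame's x, y, z axes.
In Python, from rig import robot, vision, order, spotter gives the robot as it stands. The module is installed in compiled form; this text tells all that it offers.
- The arm moves only by the tool send_rows, never from a script. Its arguments are lists of equal length, an entry for each row: "linear": the shift along the tool's x, y, z scaled (see below), a list of three; "roll": the turn about the tool's x scaled (see below); "fingers": the opening, from 0 (shut) to 1 (fully open). In form: {"linear": [[x, y, z], ...], "roll": [roll, ...], "fingers": [fingers, ...]}. A call has 1 to 5 rows; each row shifts and turns the commanded pose from where the row before left it, along the tool's axes as they then stand; what a row does not reach is not made up. The controller multiplies each number of a shift by 50 cm and each number of a turn by 0.1 rad. A row lasts 1/8 s, in which the tool goes at most 62.5 mm and 10.7 degrees, less where a joint would pass 70% of its speed; a pose out of reach is approached as far as the arm can. A call with a number of a shift or a turn outside -1 to 1 is refused whole. A call with a gripper value outside its range is refused whole. The fingers move at their own pace and stop on an object; the grip force is fixed at half the most. Time passes only in rows, so rows that do not move let the fingers close. It gives the time, the measured TCP pose, the force and the opening at its end, in the units of the state.
- robot.observe(): the state, without advancing time (a new reading comes with each control period).
- vision.camera(name): name is "scene" or "side" or "wrist"; returns a dict with "img" (480x640x3 uint8, red, green, blue), "z_map" (480x640 float32, m along the optical axis (not along the pixel's ray), 0 where there is no reading), "mtx" (3x3 intrinsics, pixels), "dist_coeffs" ([k1, k2, p1, p2, k3] as OpenCV has them; the pictures are not rectified), "extrinsics" (4x4, takes a point from world to camera coordinates); the wrist camera has in their place "tool_from_camera" (4x4, takes a point from camera to tool coordinates, whose origin is the TCP and whose axes are the tool frame's). Camera axes: x right, y down, z forward; pixel columns grow to the right and rows downward; lengths in m; the calibration is good to about 2 mm. A picture is of the moment at which its call begins: read the wrist's pose just before it.
- order.close_job(): hands the job in, once; it reports no verdict.
Trained networks look in a picture, given as the dict that the camera call returned (one of the last four; its "shot" number tells which), for a name from the list of things; names that differ only in an ending like _2 or _b are one class to them, and where a whole thing is asked for, a point or a joint stands for the part that bears it (a point fixed in the world has none). Each returns a list of dicts, best first, with "p" (0 to 1); they miss things now and then, are a little off and sometimes report something else, mostly with a low value. They report only what shows in the picture. A call takes as long as a camera call.
- spotter.find_in(picture, target): "position" ([x, y, z] in m, in world coordinates, good to about 4 mm: the middle of the surface that is visible of it).
The state is a dict: "time_s": time; "joint_positions": joint angles; "dq": joint speeds; "effort": joint torques, N m; "position": TCP position; "orientation": TCP orientation; "wrist_force": force on the tool from outside, world axes, zero at the start; "ft_torque": the same for the moment, N m; "gripper_width": finger opening in m.
Only numpy, scipy, OpenCV 4.12 (cv2) and the standard library are available. Lean on these libraries where they do the work, as an engineer would, in place of code of your own. Each camera call takes 0.05 s, during which the arm holds its last target. There are 200 camera calls.

TASK

The white lid on the round grey filler tub is only resting on it, not yet snapped on: go round its rim and press each raised section down with the fingertips until all six have clicked shut, using firm fingertip pressure and not leaning hard on it. Leave the tub standing where it is, do not pick up or carry anything, leave the things around it undisturbed, and finish with the hand clear.

Things in the scene. Friction and masses are not known exactly. Their poses are not given: they have to be found in the camera images.
- tub: loose round grey tub, 2 to 4 kg, 180 across its white lid; origin: centre of the underside, z up. Lid: flat recessed middle (132 across, 104 above table) in a raised rim ring (mean radius 78.5, 21 wide) of six 60 degree sections, each with a ribbed thumb pad mid-way. A raised section shows a 7 gap under it. Pads 1-6 lie at 0, 60, .. 300 degrees from the tub's x axis, counter-clockwise from above
- sec1 (a joint): how far rim section 1 is pressed down, in m: 0 = standing fully proud, 0.007 = snapped shut. Moves straight down; resists with up to about 9 N over the first 3.5 mm (springs back if let go), then jumps down to a firm stop and stays
- pad1 (a point): the centre of the upper face of the thumb pad on rim section 1; the pad is about 30 along the rim by 19 across. 121 above the table when raised, 114 when shut. x axis points out from the tub's centre, z up
- sec2 (a joint): how far rim section 2 is pressed down, in m: 0 = standing fully proud, 0.007 = snapped shut. Moves straight down; resists with up to about 9 N over the first 3.5 mm (springs back if let go), then jumps down to a firm stop and stays
- pad2 (a point): the centre of the upper face of the thumb pad on rim section 2; the pad is about 30 along the rim by 19 across. 121 above the table when raised, 114 when shut. x axis points out from the tub's centre, z up
- sec3 (a joint): how far rim section 3 is pressed down, in m: 0 = standing fully proud, 0.007 = snapped shut. Moves straight down; resists with up to about 9 N over the first 3.5 mm (springs back if let go), then jumps down to a firm stop and stays (this one may be shut already at the start)
- pad3 (a point): the centre of the upper face of the thumb pad on rim section 3; the pad is about 30 along the rim by 19 across. 121 above the table when raised, 114 when shut. x axis points out from the tub's centre, z up
- sec4 (a joint): how far rim section 4 is pressed down, in m: 0 = standing fully proud, 0.007 = snapped shut. Moves straight down; resists with up to about 9 N over the first 3.5 mm (springs back if let go), then jumps down to a firm stop and stays
- pad4 (a point): the centre of the upper face of the thumb pad on rim section 4; the pad is about 30 along the rim by 19 across. 121 above the table when raised, 114 when shut. x axis points out from the tub's centre, z up
- sec5 (a joint): how far rim section 5 is pressed down, in m: 0 = standing fully proud, 0.007 = snapped shut. Moves straight down; resists with up to about 9 N over the first 3.5 mm (springs back if let go), then jumps down to a firm stop and stays
- pad5 (a point): the centre of the upper face of the thumb pad on rim section 5; the pad is about 30 along the rim by 19 across. 121 above the table when raised, 114 when shut. x axis points out from the tub's centre, z up
- sec6 (a joint): how far rim section 6 is pressed down, in m: 0 = standing fully proud, 0.007 = snapped shut. Moves straight down; resists with up to about 9 N over the first 3.5 mm (springs back if let go), then jumps down to a firm stop and stays (this one may be shut already at the start)
- pad6 (a point): the centre of the upper face of the thumb pad on rim section 6; the pad is about 30 along the rim by 19 across. 121 above the table when raised, 114 when shut. x axis points out from the tub's centre, z up
- jar: bystander, loose: glass jar with a steel screw lid, diameter 56, 85 high, stands near the tub; origin at the centre of its underside
- tape: bystander, loose: roll of paper tape lying flat near the tub, outer diameter 96, 25 high; origin at the centre of its underside
- brush: bystander, loose: paint brush lying near the tub, 180 long; origin at the centre of its underside (lying along its own x)
- tin: bystander, loose: closed metal tin, diameter 90, 110 high, stands well off to the left; origin at the centre of its underside
- knife: bystander, loose: filling knife lying off to the right; origin at the centre of its underside (lying along its own x)
- carton: bystander, loose: small cardboard box 70 x 110 x 50 high, at the right; origin at the centre of its underside
- tester: bystander, loose: small white pot with a grey lid, diameter 44, 60 high, at the left; origin at the centre of its underside

How it is judged (in metres and radians):
At the end, for the whole second after the job is handed in: all six rim sections are down by more than 5.8 mm of their 7 mm (snapped shut), and the tub stands upright (within 0.05 rad), at rest, within 30 mm of where it was (value of joint each of sec1, sec2, sec3, sec4, sec5, sec6 above 0.0058 m and distance of tub from where it was at the start of the episode below 0.03 m and angle between tub's own z axis and vertical below 0.05 rad and linear speed of tub below 0.02 m/s); the robot touches nothing.
It fails at once if the tub is lifted, tipped or pushed more than 40 mm away (height (world z) of tub above 0.012 m or angle between tub's own z axis and vertical above 0.15 rad or distance of tub from where it was at the start of the episode above 0.04 m).
It fails at once if the tub or its lid is leaned on with more than 70 N (contact force between any of the fingers, the arm and tub above 70 N).
It fails at once if a thing standing or lying around the tub is carried or shoved more than 30 mm, or a standing one knocked over (distance of any of jar, tape, brush, tin, knife, carton, tester from where it was at the start of the episode above 0.03 m or angle between any of jar, tin, tester's own z axis and vertical above 0.4 rad).
It also fails if it takes over 51 s, if anything falls off the work surface, if the arm or the gripper's body presses on something with over 40 N, if the wrist force passes 120 N, or if a joint passes its speed limit or range.

## Working session

There is one attempt and no reset: what is moved stays moved. The work goes in short steps, Python scripts to look and compute and a tool call to move; the robot and the scene stay as the last step left them, time stands still between calls to the robot, and variables do not carry over. Pictures are saved under pics/ and viewed, about 8 in all and at most 12, crops included, and the job is handed in when it is done.

Besides the shell and the picture viewer there is one more tool, called after "Request:" as name(argument=value, ...), one argument or row to a line, values as JSON. send_rows: Moves the arm, as the interface text tells. Shifts and turns lie within -1 to 1; 1 stands for 50 cm of shift or 0.1 rad of turn. Its arguments: {"type":"object","properties":{"linear":{"type":"array","items":{"type":"array","items":{"type":"number"}}},"roll":{"type":"array","items":{"type":"number"}},"fingers":{"type":"array","items":{"type":"number"}}},"required":["linear","roll","fingers"]}

```bash
mkdir -p pics; cat > h.py <<'E'
import numpy as np,cv2
from rig import robot,vision,order,spotter
def cloud(d,T=None):
    z=d["z_map"];v,u=np.mgrid[:480,:640]
    p=cv2.undistortPoints(np.stack([u,v],-1).reshape(-1,1,2).astype(np.float64),d["mtx"],np.array(d["dist_coeffs"])).reshape(480,640,2)
    P=np.dstack([p*z[...,None],z,np.ones_like(z)])
    M=np.linalg.inv(d["extrinsics"]) if T is None else T
    W=(P@M.T)[...,:3];W[z==0]=np.nan
    return W
def wristT(s,d):
    T=np.eye(4);T[:3,:3]=s["orientation"];T[:3,3]=s["position"]
    return T@np.array(d["tool_from_camera"])
E
python3 - <<'E'
from h import *
s=robot.observe();print(s["time_s"],s["position"],np.round(s["orientation"],3),s["wrist_force"],s["gripper_width"])
ims=[]
for n in("scene","side","wrist"):
    d=vision.camera(n);ims.append(d["img"]);cv2.imwrite(f"pics/{n}0.png",d["img"][...,::-1])
    for t in["tub","pad1","pad2","pad3","pad4","pad5","pad6"]+(["jar","tape","brush"] if n=="scene" else []):
        print(n,t,[(np.round(r["position"],3).tolist(),round(r["p"],2)) for r in spotter.find_in(d,t)[:6]])
print(d["tool_from_camera"])
E
```

```text
0.0 [ 6.49472494e-01 -2.73171933e-05  2.43457653e-01] [[-0.002  1.     0.   ]
 [-0.     0.    -1.   ]
 [-1.    -0.002  0.   ]] [-1.07126337 -1.20200446  0.17216664] 0.08685283425956748
scene tub []
scene pad1 [([0.484, -0.134, 0.116], 0.77), ([0.532, -0.075, 0.12], 0.76), ([0.629, -0.161, 0.12], 0.7), ([0.54, 0.007, 0.061], 0.7), ([0.506, -0.206, 0.121], 0.52), ([0.61, -0.092, 0.118], 0.5)]
scene pad2 [([0.484, -0.134, 0.116], 0.77), ([0.532, -0.075, 0.12], 0.76), ([0.629, -0.161, 0.12], 0.7), ([0.54, 0.007, 0.061], 0.7), ([0.506, -0.206, 0.121], 0.52), ([0.61, -0.092, 0.118], 0.5)]
scene pad3 [([0.484, -0.134, 0.116], 0.77), ([0.532, -0.075, 0.12], 0.76), ([0.629, -0.161, 0.12], 0.7), ([0.54, 0.007, 0.061], 0.7), ([0.506, -0.206, 0.121], 0.52), ([0.61, -0.092, 0.118], 0.5)]
scene pad4 [([0.484, -0.134, 0.116], 0.77), ([0.532, -0.075, 0.12], 0.76), ([0.629, -0.161, 0.12], 0.7), ([0.54, 0.007, 0.061], 0.7), ([0.506, -0.206, 0.121], 0.52), ([0.61, -0.092, 0.118], 0.5)]
scene pad5 [([0.484, -0.134, 0.116], 0.77), ([0.532, -0.075, 0.12], 0.76), ([0.629, -0.161, 0.12], 0.7), ([0.54, 0.007
[... 1568 characters left out ...]
wrist pad3 [([0.596, -0.072, 0.119], 0.86), ([0.624, -0.136, 0.123], 0.68), ([0.528, -0.066, 0.121], 0.62)]
wrist pad4 [([0.596, -0.072, 0.119], 0.86), ([0.624, -0.136, 0.123], 0.68), ([0.528, -0.066, 0.121], 0.62)]
wrist pad5 [([0.596, -0.072, 0.119], 0.86), ([0.624, -0.136, 0.123], 0.68), ([0.528, -0.066, 0.121], 0.62)]
wrist pad6 [([0.596, -0.072, 0.119], 0.86), ([0.624, -0.136, 0.123], 0.68), ([0.528, -0.066, 0.121], 0.62)]
[[-8.48919401e-04 -2.99479152e-01  9.54102467e-01 -1.39756117e-01]
 [ 9.99999338e-01 -9.95485982e-04  5.77287618e-04 -9.40199388e-04]
 [ 7.76910025e-04  9.54102325e-01  2.99479799e-01 -8.23015842e-02]
 [ 0.00000000e+00  0.00000000e+00  0.00000000e+00  1.00000000e+00]]
```

```bash
python3 - <<'E'
from h import *
from scipy.optimize import least_squares
pts=[];
for n in("scene","side","wrist"):
    s=robot.observe();d=vision.camera(n);W=cloud(d,wristT(s,d) if n=="wrist" else None)
    P=W.reshape(-1,3);c=np.array([.555,-.138])
    m=(np.abs(P[:,2]-.118)<.009)&(np.hypot(*(P[:,:2]-c).T)<.105)
    Q=P[m];r=np.hypot(*(Q[:,:2]-c).T);Q=Q[r>.05]
    f=least_squares(lambda q:np.hypot(Q[:,0]-q[0],Q[:,1]-q[1])-.0785,c,loss="soft_l1",f_scale=.005)
    print(n,len(Q),f.x)
    a=np.degrees(np.arctan2(Q[:,1]-f.x[1],Q[:,0]-f.x[0]))%360;rr=np.hypot(*(Q[:,:2]-f.x).T)
    # per angle bin z median
    k=(rr>.07)&(rr<.087)
    print([(b,round(float(np.median(Q[k&(a>=b)&(a<b+10)][:,2]))*1000,1)) for b in range(0,360,10) if (k&(a>=b)&(a<b+10)).sum()>5])
    cv2.imwrite(f"pics/{n}1.png",d["img"][...,::-1])
a=cv2.imread("pics/scene1.png");b=cv2.imread("pics/side1.png")
cv2.imwrite("pics/both.png",np.vstack([cv2.resize(a,(400,300)),cv2.resize(b,(400,300))]))
E
```

```text
scene 1624 [ 0.55580505 -0.14774428]
[(0, 119.0), (10, 119.1), (20, 117.5), (30, 119.2), (40, 121.6), (50, 122.6), (60, 120.5), (70, 119.5), (80, 118.7), (90, 118.9), (100, 121.3), (110, 121.5), (120, 120.4), (130, 119.0), (140, 117.8), (150, 118.9), (160, 121.5), (170, 121.0), (180, 118.2), (190, 118.2), (200, 118.3), (210, 119.0), (220, 122.0), (230, 121.8), (240, 119.2), (250, 118.4), (260, 119.0), (270, 119.8), (280, 122.4), (290, 122.0), (300, 119.1), (310, 117.9), (320, 119.1), (330, 118.7), (340, 120.9), (350, 120.4)]
side 730 [ 0.55196081 -0.13834077]
[(0, 117.9), (10, 117.5), (20, 117.1), (30, 118.6), (40, 120.6), (50, 119.1), (60, 117.9), (70, 117.5), (80, 117.1), (90, 117.1), (100, 117.8), (110, 117.1), (120, 119.1), (130, 119.2), (140, 117.5), (150, 117.9), (160, 120.4), (170, 121.8), (180, 121.0), (190, 117.8), (200, 116.4), (210, 118.2), (220, 119.1), (230, 119.4), (240, 117.2), (250, 117.1), (260, 117.1), (270, 117.5), (280, 119.0), (290, 119.4), (300, 118.0), (310, 116.6), (340, 122.3), (350, 120.2)]
wrist 3521 [ 0.55238881 -0.13810506]
[(0, 118.1), (10, 117.5), (30, 111.4), (40, 117.7), (50, 119.9), (60, 117.7), (70, 116.2), (90, 116.6), (100, 120.3), (110, 120.7), (120, 118.4), (320, 111.8), (330, 118.0), (340, 120.6), (350, 119.4)]
```

View pics/scene1.png

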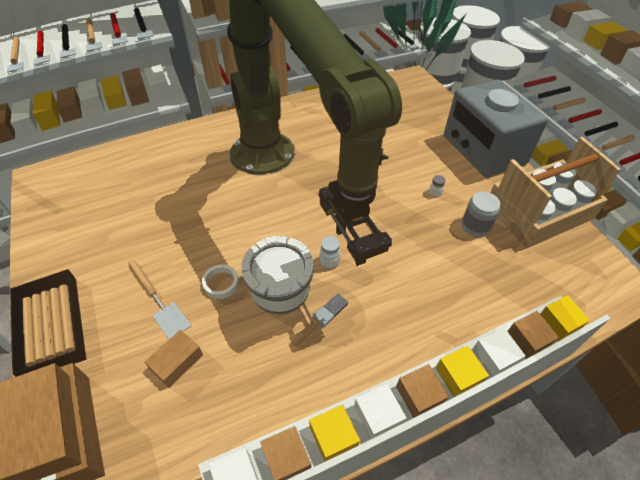

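View pics/wrist1.png

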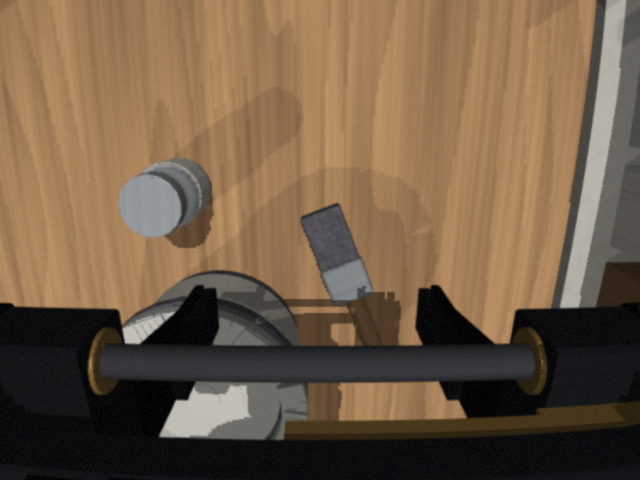

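The scene picture shows the tub at about (278,272), with the jar at (330,250), the brush at (330,308) and the tape at (220,282) close by. The wrist view shows the near rim from about (120,330) to (300,400). Next I'll fit the centre and phase to the pad detections.

```bash
cat >> h.py <<'E'
def plan(tx,ty,head_deg=None,s=None):
    "shift (scaled tool units) at current heading and roll (rad*10)"
    s=s or robot.observe();R=np.array(s["orientation"]);p=np.array(s["position"])
    return R,p,(R.T@(np.array([tx,ty,p[2]])-p))/.5
E
python3 - <<'E'
from h import *
from scipy.optimize import least_squares
D=np.array([[.484,-.134],[.532,-.075],[.629,-.161],[.506,-.206],[.61,-.092],[.504,-.205],[.601,-.076],[.630,-.139],[.526,-.069],[.596,-.072],[.624,-.136],[.528,-.066]])
def res(q):
    a=np.arctan2(D[:,1]-q[1],D[:,0]-q[0]);k=np.round((a-q[2])/(np.pi/3))*np.pi/3+q[2]
    return (D-np.c_[q[0]+.0785*np.cos(k),q[1]+.0785*np.sin(k)]).ravel()
for ph in(-20,-11,0,10):
    f=least_squares(res,[.552,-.138,np.radians(ph)],loss="soft_l1",f_scale=.006);print(f.x[:2],np.degrees(f.x[2]),f.cost)
print(np.round(res(f.x).reshape(-1,2)*1000))
E
```

```text
[ 0.55448942 -0.14138315] -7.477165749647751 0.0003699229871848816
[ 0.55448942 -0.14138315] -7.477166038911043 0.00036992298718489537
[ 0.55448941 -0.14138315] -7.477167839907698 0.00036992298718500254
[ 0.55448942 -0.14138314] -7.477154647622901 0.00036992298718493234
[[  7.  -3.]
 [  8.  -6.]
 [ -3.  -9.]
 [ -1.  -2.]
 [  8. -13.]
 [ -3.  -1.]
 [ -1.   3.]
 [ -2.  13.]
 [  2.  -0.]
 [ -6.   7.]
 [ -8.  16.]
 [  4.   3.]]
```

Request:
send_rows(
  linear=[
    [0,-0.038,0.096],
    [0,-0.038,0.096],
    [0,-0.038,0.096],
    [0,-0.038,0.096],
    [0,-0.038,0.096],
  ],
  roll=[0,0,0,0,0],
  fingers=[0,0,0,0,0],
)

```text
time_s: 2.12
position: [0.5543, -0.2415, 0.2448]
orientation: [[0.001, 1.0, 0.0], [-0.0, 0.0, -1.0], [-1.0, 0.001, 0.0]]
wrist_force: [-0.4, 0.1, 0.3]
gripper_width: 0.045
```

```bash
python3 - <<'E'
from h import *
from scipy.optimize import least_squares
s=robot.observe();d=vision.camera("wrist");W=cloud(d,wristT(s,d))
print(s["time_s"],s["position"],s["gripper_width"],s["wrist_force"])
D=np.array([r["position"] for r in spotter.find_in(d,"pad1") if r["p"]>.4]);print(np.round(D,3).tolist())
c=np.array([.553,-.139]);P=W.reshape(-1,3)
h=np.hypot(*(P[:,:2]-c).T);Q=P[(np.abs(P[:,2]-.118)<.009)&(h<.105)&(h>.05)]
f=least_squares(lambda q:np.hypot(Q[:,0]-q[0],Q[:,1]-q[1])-.0785,c,loss="soft_l1",f_scale=.005);print(f.x)
a=np.degrees(np.arctan2(Q[:,1]-f.x[1],Q[:,0]-f.x[0]))%360;rr=np.hypot(*(Q[:,:2]-f.x).T);k=(rr>.072)&(rr<.085)
print([(b,round(float(np.median(Q[k&(a>=b)&(a<b+5)][:,2]))*1000,1)) for b in range(0,360,5) if (k&(a>=b)&(a<b+5)).sum()>5])
# top-down rectified view
G=np.zeros((600,600,3),np.uint8);g=d["img"]
X=((W[...,0]-.553)*2500+300);Y=(300-(W[...,1]+.139)*2500)
mm=np.isfinite(X)&(W[...,2]>.09)&(W[...,2]<.14)&(abs(X-300)<299)&(abs(Y-300)<299)
for x,y,col in zip(X[mm].astype(int),Y[mm].astype(int),g[mm]): G[y-2:y+2,x-2:x+2]=col
cv2.imwrite("pics/w2.png",np.hstack([cv2.resize(g,(400,300)),cv2.resize(G,(300,300))])[...,::-1]);cv2.imwrite("pics/w2top.png",G[...,::-1])
E
```

```text
2.125 [ 0.55431762 -0.24152499  0.24484099] 0.04498125876013843 [-0.39837679  0.06746748  0.2908284 ]
[[0.478, -0.133, 0.117], [0.58, -0.212, 0.114], [0.503, -0.202, 0.118], [0.624, -0.159, 0.121], [0.622, -0.103, 0.115], [0.506, -0.097, 0.121]]
[ 0.55278623 -0.14563599]
[(0, 118.3), (5, 118.2), (10, 118.3), (15, 118.0), (20, 118.1), (25, 118.3), (30, 118.2), (35, 118.5), (40, 121.1), (135, 118.0), (140, 118.1), (145, 118.0), (150, 118.1), (155, 118.2), (160, 121.2), (165, 121.1), (170, 121.3), (175, 121.2), (180, 118.5), (185, 118.1), (190, 118.0), (195, 117.9), (200, 117.9), (205, 118.0), (210, 118.1), (215, 118.2), (220, 121.3), (225, 121.1), (230, 121.3), (235, 121.3), (240, 118.4), (245, 118.0), (250, 118.0), (255, 117.8), (260, 118.0), (265, 118.0), (270, 118.1), (275, 118.3), (280, 121.4), (285, 121.4), (290, 121.2), (295, 121.3), (300, 118.5), (305, 118.1), (310, 118.1), (315, 118.2), (320, 118.2), (325, 118.2), (330, 118.1), (335, 118.3), (340, 121.3), (345, 121.3), (350, 121.4), (355, 121.3)]
```

View pics/w2top.png

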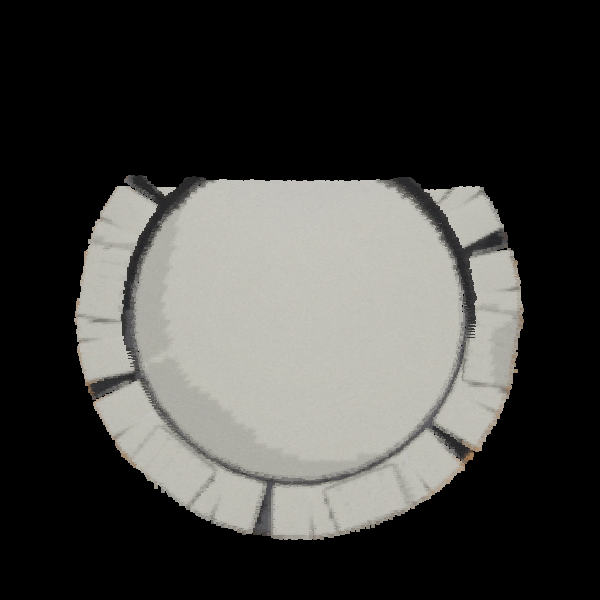

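The rectified view shows a lid centred at about (300,316), so the tub centre is near (0.5528, -0.1455). The section gaps are at 20.5° + 60°k, which puts the pads at 350, 50, 110, 170, 230 and 290°. Every pad I can see stands at 121 mm. I'll keep the heading fixed and press them one at a time, starting with the 290° pad.

Request:
send_rows(
  linear=[
    [0,0.025,-0.022],
    [0,0.0256,-0.0224],
    [0.06,0,0],
    [0.06,0,0],
    [0.06,0,0],
  ],
  roll=[0,0,0,0,0],
  fingers=[0,0,0,0,0],
)

```text
time_s: 2.85
position: [0.5823, -0.2141, 0.1535]
orientation: [[0.001, 1.0, 0.005], [0.001, 0.005, -1.0], [-1.0, 0.001, -0.001]]
wrist_force: [0.3, 0.1, 0.7]
gripper_width: 0.0009
```

Request:
send_rows(
  linear=[
    [0.01,0,0],
    [0.004,0,0],
    [0.004,0,0],
    [0,0,0],
  ],
  roll=[0,0,0,0],
  fingers=[0,0,0,0],
)

```text
time_s: 3.35
position: [0.5809, -0.2179, 0.1466]
orientation: [[0.002, 1.0, 0.0], [-0.0, 0.0, -1.0], [-1.0, 0.002, 0.0]]
wrist_force: [0.3, -0.8, 0.1]
gripper_width: 0.0005
```

Request:
send_rows(
  linear=[
    [0.004,0,0],
    [0.004,0,0],
    [0.002,0,0],
    [0,0,0],
  ],
  roll=[0,0,0,0],
  fingers=[0,0,0,0],
)

```text
time_s: 3.85
position: [0.5802, -0.2178, 0.1403]
orientation: [[-0.0, 1.0, -0.0], [0.0, -0.0, -1.0], [-1.0, -0.0, -0.0]]
wrist_force: [0.3, -0.5, -0.3]
gripper_width: 0.0008
```

Request:
send_rows(
  linear=[
    [0.002,0,0],
    [0.002,0,0],
    [0,0,0],
  ],
  roll=[0,0,0],
  fingers=[0,0,0],
)

```text
time_s: 4.22
position: [0.5801, -0.2177, 0.1382]
orientation: [[-0.001, 1.0, 0.0], [0.0, 0.0, -1.0], [-1.0, -0.001, -0.0]]
wrist_force: [-0.9, -0.2, 0.1]
gripper_width: 0.0008
```

Request:
send_rows(
  linear=[
    [0.002,0,0],
    [0.002,0,0],
    [0,0,0],
  ],
  roll=[0,0,0],
  fingers=[0,0,0],
)

```text
time_s: 4.6
position: [0.5804, -0.2178, 0.137]
orientation: [[0.0, 1.0, 0.0], [-0.0, 0.0, -1.0], [-1.0, 0.0, 0.0]]
wrist_force: [-0.5, -0.3, 2.1]
gripper_width: 0.0004
```

```bash
python3 - <<'E'
from h import *
s=robot.observe();print(s["position"],s["wrist_force"])
d=vision.camera("side");np.save("pics/s.npy",d["z_map"])
e=np.array([*s["position"],1]);q=d["extrinsics"]@e;u=(d["mtx"]@(q[:3]/q[2]))[:2].astype(int);print(u)
x,y=max(u[0]-100,0),max(u[1]-75,0)
cv2.imwrite("pics/side2.png",cv2.resize(d["img"][y:y+150,x:x+200],None,fx=4,fy=4)[...,::-1])
E
```

```text
[ 0.58038405 -0.21784979  0.13695308] [-0.48222207 -0.27413038  2.12251029]
[317 187]
```

View pics/side2.png

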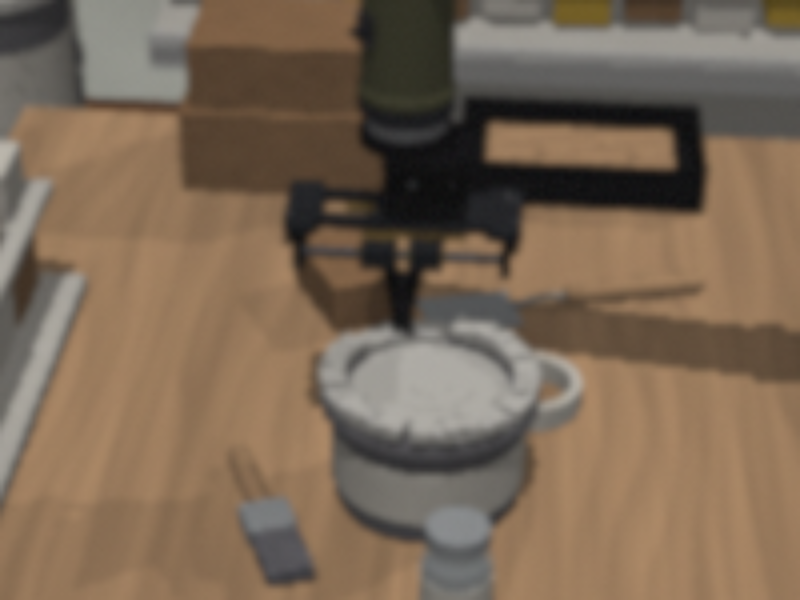

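The fingertip stands on the pad on the far side of the rim (around (405,325) in the crop), and a contact force is starting to show. I'll press on.

Request:
send_rows(
  linear=[
    [0.002,0,0],
    [0.002,0,0],
    [0,0,0],
  ],
  roll=[0,0,0],
  fingers=[0,0,0],
)

```text
time_s: 5.03
position: [0.5804, -0.2178, 0.1367]
orientation: [[0.001, 1.0, 0.0], [-0.0, 0.0, -1.0], [-1.0, 0.001, 0.0]]
wrist_force: [-5.1, 1.6, 11.9]
gripper_width: 0.0007
```

Request:
send_rows(
  linear=[
    [-0.05,0,0],
    [0,-0.078,-0.012],
    [0,-0.078,-0.012],
    [0,0,0],
  ],
  roll=[0,0,0,0],
  fingers=[0,0,0,0],
)

```text
time_s: 5.52
position: [0.4998, -0.2059, 0.1592]
orientation: [[-0.001, 1.0, -0.001], [0.0, -0.001, -1.0], [-1.0, -0.001, -0.0]]
wrist_force: [0.8, 0.5, -0.3]
gripper_width: 0.0001
```

```bash
cat > chk.py <<'E'
from h import *
import sys
s=robot.observe();d=vision.camera(sys.argv[1]);W=cloud(d,wristT(s,d) if sys.argv[1]=="wrist" else None)
P=W.reshape(-1,3);c=np.array([.5528,-.1455])
print(np.round(s["position"],4),s["time_s"])
for b in range(0,360,10):
    a=np.degrees(np.arctan2(P[:,1]-c[1],P[:,0]-c[0]));r=np.hypot(*(P[:,:2]-c).T)
    m=(abs((a-b+180)%360-180)<4)&(r>.074)&(r<.083)&(P[:,2]>.1)&(P[:,2]<.13)
    if m.sum()>5: print(b,round(float(np.median(P[m,2]))*1000,1),m.sum(),end=" | ")
E
python3 chk.py wrist
```

```text
[ 0.4998 -0.2059  0.1592] 5.525
0 120.6 429 | 10 118.2 439 | 20 117.8 300 | 30 118.3 491 | 40 120.7 455 | 50 121.5 550 | 60 121.1 290 | 120 118.4 100 | 130 118.1 615 | 140 117.7 399 | 150 118.1 600 | 160 120.3 592 | 170 121.4 569 | 180 120.9 502 | 190 118.1 494 | 200 117.7 326 | 210 118.1 436 | 220 120.5 454 | 230 121.5 105 | 240 121.0 229 | 250 118.1 89 | 260 108.9 43 | 270 110.7 30 | 280 114.0 75 | 290 114.4 335 | 300 113.9 305 | 310 111.2 334 | 320 111.7 206 | 330 118.2 363 | 340 120.8 374 | 350 121.5 416 |
```

The 290° pad went from 121.3 to 114.4 mm, so that section is shut. Now the 230° pad, descending the same way.

Request:
send_rows(
  linear=[
    [0.03,0,0],
    [0.006,0,0],
    [0.006,0,0],
    [0.004,0,0],
    [0.004,0,0],
  ],
  roll=[0,0,0,0,0],
  fingers=[0,0,0,0,0],
)

```text
time_s: 6.2
position: [0.5024, -0.2057, 0.1365]
orientation: [[-0.0, 1.0, 0.0], [0.0, 0.0, -1.0], [-1.0, -0.0, -0.0]]
wrist_force: [-6.4, 3.2, 20.3]
gripper_width: 0.0005
```

Request:
send_rows(
  linear=[
    [0.002,0,0],
    [0,0,0],
  ],
  roll=[0,0],
  fingers=[0,0],
)

```text
time_s: 6.45
position: [0.5023, -0.2057, 0.1365]
orientation: [[0.0, 1.0, -0.0], [0.0, -0.0, -1.0], [-1.0, 0.0, -0.0]]
wrist_force: [-6.7, 2.6, 18.0]
gripper_width: 0.0006
```

Request:
send_rows(
  linear=[
    [-0.05,0,0],
    [0,-0.027,-0.074],
    [0,-0.027,-0.074],
    [0,0,0],
  ],
  roll=[0,0,0,0],
  fingers=[0,0,0,0],
)

```text
time_s: 6.95
position: [0.4748, -0.1287, 0.1585]
orientation: [[-0.001, 1.0, 0.005], [0.001, 0.005, -1.0], [-1.0, -0.001, -0.001]]
wrist_force: [-0.2, -0.4, 0.8]
gripper_width: 0.0006
```

Request:
send_rows(
  linear=[
    [0.03,0,0],
    [0.006,0,0],
    [0.006,0,0],
    [0.004,0,0],
    [0.003,0,0],
  ],
  roll=[0,0,0,0,0],
  fingers=[0,0,0,0,0],
)

```text
time_s: 7.58
position: [0.475, -0.1326, 0.1364]
orientation: [[-0.001, 1.0, -0.001], [-0.0, -0.001, -1.0], [-1.0, -0.001, 0.0]]
wrist_force: [-10.1, 1.3, 22.6]
gripper_width: 0.0007
```

Request:
send_rows(
  linear=[
    [-0.05,0,0],
    [0,0.051,-0.061],
    [0,0.051,-0.061],
    [0,0,0],
  ],
  roll=[0,0,0,0],
  fingers=[0,0,0,0],
)

```text
time_s: 8.07
position: [0.5279, -0.0679, 0.1588]
orientation: [[0.0, 1.0, 0.005], [0.001, 0.005, -1.0], [-1.0, 0.0, -0.001]]
wrist_force: [-0.4, 0.5, -0.3]
gripper_width: 0.0004
```

Request:
send_rows(
  linear=[
    [0.03,0,0],
    [0.006,0,0],
    [0.006,0,0],
    [0.004,0,0],
    [0.003,0,0],
  ],
  roll=[0,0,0,0,0],
  fingers=[0,0,0,0,0],
)

```text
time_s: 8.7
position: [0.5257, -0.0716, 0.1365]
orientation: [[-0.001, 1.0, -0.001], [-0.001, -0.001, -1.0], [-1.0, -0.001, 0.001]]
wrist_force: [-7.8, 0.0, 17.2]
gripper_width: 0.0007
```

Next is the 50° pad at (0.6033, -0.0854), a move of dx +0.0776, dy -0.0138.

Request:
send_rows(
  linear=[
    [-0.05,0,0],
    [0,0.078,0.014],
    [0,0.077,0.014],
    [0,0,0],
  ],
  roll=[0,0,0,0],
  fingers=[0,0,0,0],
)

```text
time_s: 9.2
position: [0.6055, -0.0856, 0.1591]
orientation: [[0.001, 1.0, -0.001], [-0.0, -0.001, -1.0], [-1.0, 0.001, 0.0]]
wrist_force: [-1.3, -0.4, -0.8]
gripper_width: 0.0007
```

Request:
send_rows(
  linear=[
    [0.03,0,0],
    [0.006,0,0],
    [0.006,0,0],
    [0.004,0,0],
    [0.004,0,0],
  ],
  roll=[0,0,0,0,0],
  fingers=[0,0,0,0,0],
)

```text
time_s: 9.82
position: [0.6033, -0.0848, 0.1366]
orientation: [[-0.001, 1.0, 0.0], [-0.0, 0.0, -1.0], [-1.0, -0.001, 0.0]]
wrist_force: [-7.3, 0.3, 16.1]
gripper_width: 0.0006
```

Request:
send_rows(
  linear=[
    [-0.05,0,0],
    [0,0.027,0.074],
    [0,0.027,0.074],
    [0,0,0],
  ],
  roll=[0,0,0,0],
  fingers=[0,0,0,0],
)

```text
time_s: 10.32
position: [0.6306, -0.1637, 0.1596]
orientation: [[0.0, 1.0, -0.006], [-0.003, -0.006, -1.0], [-1.0, 0.0, 0.003]]
wrist_force: [0.1, 0.5, 0.8]
gripper_width: 0.0004
```

Now I'll press the 350° pad, then lift and move to the viewing position at about (0.554, -0.24, 0.245).

Request:
send_rows(
  linear=[
    [0.03,0,0],
    [0.006,0,0],
    [0.006,0,0],
    [0.004,0,0],
    [0.004,0,0],
  ],
  roll=[0,0,0,0,0],
  fingers=[0,0,0,0,0],
)

```text
time_s: 10.95
position: [0.6305, -0.1577, 0.1366]
orientation: [[-0.0, 1.0, 0.001], [0.001, 0.001, -1.0], [-1.0, -0.0, -0.001]]
wrist_force: [-7.0, 2.3, 15.5]
gripper_width: 0.0006
```

Request:
send_rows(
  linear=[
    [-0.11,0,0],
    [-0.11,0,0],
    [0,-0.076,0.08],
    [0,-0.076,0.08],
    [0,0,0],
  ],
  roll=[0,0,0,0,0],
  fingers=[0,0,0,0,0],
)

```text
time_s: 11.58
position: [0.5513, -0.2443, 0.2453]
orientation: [[-0.001, 1.0, -0.009], [-0.003, -0.009, -1.0], [-1.0, -0.001, 0.003]]
wrist_force: [1.1, 0.5, -0.2]
gripper_width: 0.0004
```

```bash
python3 chk.py wrist; echo; python3 chk.py side; echo; python3 chk.py scene; python3 - <<'E'
from h import *
d=vision.camera("wrist");cv2.imwrite("pics/w3.png",d["img"][...,::-1])
d=vision.camera("scene")
for t in("tape","brush","jar"):print(t,[np.round(r["position"],3).tolist() for r in spotter.find_in(d,t)[:1]])
E
```

```text
[ 0.5513 -0.2443  0.2453] 11.575
0 113.6 245 | 10 111.1 256 | 20 110.8 170 | 30 111.2 264 | 40 111.1 81 | 140 110.3 82 | 150 111.0 275 | 160 113.1 249 | 170 114.2 263 | 180 113.8 250 | 190 111.0 235 | 200 110.7 147 | 210 110.9 232 | 220 113.2 220 | 230 114.2 223 | 240 113.6 215 | 250 111.1 210 | 260 110.8 124 | 270 111.0 209 | 280 113.4 213 | 290 114.2 221 | 300 113.5 217 | 310 111.1 221 | 320 110.8 149 | 330 111.1 228 | 340 113.6 235 | 350 114.4 247 | 
[ 0.5534 -0.241   0.2451] 11.625
0 112.6 8 | 20 111.2 6 | 50 115.0 6 | 70 112.0 6 | 80 111.6 9 | 100 114.3 6 | 110 114.5 6 | 150 111.7 6 | 170 114.3 7 | 220 114.2 6 | 250 111.7 6 | 300 113.0 6 | 330 111.8 6 | 
[ 0.5547 -0.2388  0.2449] 11.675
0 114.9 16 | 10 111.6 15 | 20 109.9 15 | 30 112.4 13 | 40 114.5 19 | 50 115.6 12 | 60 114.9 11 | 70 111.7 14 | 80 110.9 8 | 90 111.9 11 | 100 114.1 15 | 110 115.9 15 | 120 115.1 8 | 130 112.8 13 | 140 111.0 10 | 150 112.3 9 | 160 113.9 9 | 170 116.5 11 | 180 115.6 12 | 190 112.9 9 | 240 114.3 15 | 250 112.4 12 | 260 111.4 15 | 270 112.5 14 | 280 114.6 11 | 290 115.6 15 | 300 114.4 18 | 310 111.4 18 | 320 110.7 13 | 330 111.2 16 | 340 114.6 17 | 350 115.4 15 | tape [[0.611, -0.087, 0.114]]
brush [[0.686, -0.074, 0.017]]
jar [[0.542, 0.008, 0.062]]
```

View pics/w3.png

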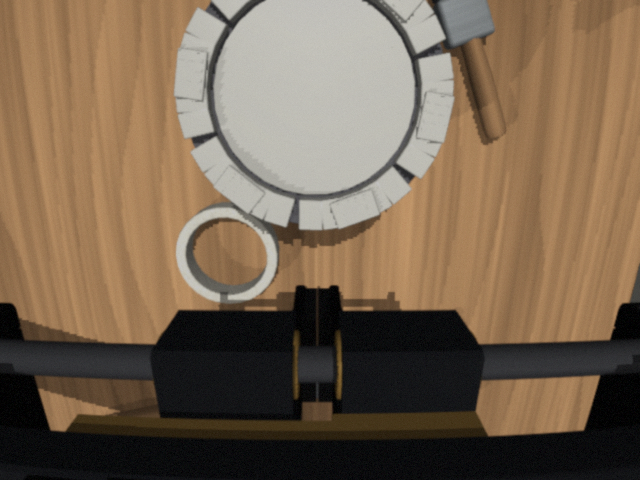

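The wrist picture shows the lid around (315,95) with its rim down evenly. The tape at (228,255) and the brush at (475,70) are where they were, and the hand is well above everything. All six pads read about 114 mm, so I'm handing the job in.

```bash
python3 -c "
from rig import order;print(order.close_job())"
```

```text
the job is handed in; nothing more can be done
None
```

All six sections of the lid's rim were pressed shut with the closed fingertips, one after another, and the job was handed in at about 12 s.

- **Force:** the highest reading at the wrist was about 25 N, taken at the end of each press. Peaks within a press were not recorded. The limit on the tub is 70 N.
- **Sections:** depth readings put all six pads at about 114 mm (shut). The wrist camera confirmed four of them at 114.2–114.4 mm. The pads at 50° and 110° were out of its view, so they rest on the side and scene cameras, which read 114.5–115.9 mm. The scene camera reads about 1 mm high on every pad.
- **Tub and surroundings:** the tub's rim was still where I had first fitted it, so it had not moved noticeably. The brush came back within 1 mm of its first reading, and the jar within 2 mm of a spot first reported under the pad name.
- **Hand:** it finished about 110 mm above the lid, touching nothing.

**Disagreements:**
- The last search for the tape picked out a piece of the rim instead. The tape does show in the last wrist picture, lying beside the tub, but I did not measure its position again.
- The tin, knife, carton and tester were not checked again; the hand stayed over the tub and never went near them.

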